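# Find the loose wing cap and put the hold cover on it

## Task

One of the three canister caps has been left loose. Push the wings of the caps clockwise, as if tightening, until you find the one that gives, turn that one on by about an eighth of a turn (never anticlockwise), then flag it: set the red cover down over its cap, without dropping it, so that it sits level inside the canister's lip. Leave the other things on the bench where they are.

Things in the scene. Friction and masses are not known exactly. Their poses are not given: they have to be found in the camera images.
- can_1: White round canister with a blue band, 120 mm across, fixed to the table (black foot 128 mm across). Origin: centre of its underside on the table, z up; yaw is meaningless. Its flat top is 110 mm above the table and is ringed by a raised lip 6 mm high (inside diameter 112 mm at the bottom, flaring to 118 mm at the top). All three canisters look alike; their places and turn differ every time.
- wing_1 (a point): Middle of the yellow wing on the cap of can_1, on the cap's axis, 24 mm above the canister's flat top (134 mm above the table). Its x axis runs along the wing: an upright bar 80 mm long, 12 mm wide and 24 mm tall, from 12 to 36 mm above the canister's flat top, on a round black hub 54 mm across and 12 mm high. z is up. It turns with the cap.
- cap_1 (a joint): Turn of the cap of can_1 in rad, 0 at the start, growing clockwise seen from above (tightening). A sound cap gives no more than 0.04 rad either way, however hard it is pushed. Just one of the three caps is loose: it breaks away at about 0.14 N m (4 N pushed sideways near the end of the wing) and then turns with that drag, staying where it is left, up to 1.4 rad clockwise and 0.6 rad anticlockwise. Which canister has it is not known beforehand and cannot be seen.
- can_2: White round canister with a blue band, 120 mm across, fixed to the table (black foot 128 mm across). Origin: centre of its underside on the table, z up; yaw is meaningless. Its flat top is 110 mm above the table and is ringed by a raised lip 6 mm high (inside diameter 112 mm at the bottom, flaring to 118 mm at the top). All three canisters look alike; their places and turn differ every time.
- wing_2 (a point): Middle of the yellow wing on the cap of can_2, on the cap's axis, 24 mm above the canister's flat top (134 mm above the table). Its x axis runs along the wing: an upright bar 80 mm long, 12 mm wide and 24 mm tall, from 12 to 36 mm above the canister's flat top, on a round black hub 54 mm across and 12 mm high. z is up. It turns with the cap.
- cap_2 (a joint): Turn of the cap of can_2 in rad, 0 at the start, growing clockwise seen from above (tightening). A sound cap gives no more than 0.04 rad either way, however hard it is pushed. Just one of the three caps is loose: it breaks away at about 0.14 N m (4 N pushed sideways near the end of the wing) and then turns with that drag, staying where it is left, up to 1.4 rad clockwise and 0.6 rad anticlockwise. Which canister has it is not known beforehand and cannot be seen.
- can_3: White round canister with a blue band, 120 mm across, fixed to the table (black foot 128 mm across). Origin: centre of its underside on the table, z up; yaw is meaningless. Its flat top is 110 mm above the table and is ringed by a raised lip 6 mm high (inside diameter 112 mm at the bottom, flaring to 118 mm at the top). All three canisters look alike; their places and turn differ every time.
- wing_3 (a point): Middle of the yellow wing on the cap of can_3, on the cap's axis, 24 mm above the canister's flat top (134 mm above the table). Its x axis runs along the wing: an upright bar 80 mm long, 12 mm wide and 24 mm tall, from 12 to 36 mm above the canister's flat top, on a round black hub 54 mm across and 12 mm high. z is up. It turns with the cap.
- cap_3 (a joint): Turn of the cap of can_3 in rad, 0 at the start, growing clockwise seen from above (tightening). A sound cap gives no more than 0.04 rad either way, however hard it is pushed. Just one of the three caps is loose: it breaks away at about 0.14 N m (4 N pushed sideways near the end of the wing) and then turns with that drag, staying where it is left, up to 1.4 rad clockwise and 0.6 rad anticlockwise. Which canister has it is not known beforehand and cannot be seen.
- cover: Loose red round cover, an upside-down dish open below, 106 mm outside and 98 mm inside diameter, 48 mm high, 44 mm deep inside, with a black bar handle standing on its top; 82 mm high in all, about 0.16 kg. Origin: centre of its lower edge, z up. It starts mouth down on the table. Seated, it stands on a canister's flat top inside the lip with its origin 110 mm above the table, and clears the wing below it by 8 mm.
- cover_handle (a point): Grip point in the cover's black handle, 70 mm above the cover's lower edge, on its axis. The handle is a solid bar 60 mm long along this point's x axis, 16 mm wide along y, from 48 to 82 mm above the cover's lower edge.
- tape_roll: Bystander: brown tape roll lying flat, 96 mm across, 48 mm high; origin under its centre.
- paper_cup: Bystander: white paper cup, 80 mm across, 90 mm high; origin under its centre.
- screwdriver: Bystander: screwdriver, 180 mm long, lying along its x axis.
- small_carton: Bystander: brown carton 90 x 120 x 70 mm; origin under its centre.
- spray_bottle: Bystander: clear bottle with a green cap, 64 mm across, 170 mm high; origin under its centre.
- label_jar: Bystander: amber jar with a white lid, 70 mm across, 90 mm high; origin under its centre.
Mind the look-alikes: they are no part of the job. What is shaped like the can_3 but orange or purple is not meant.

How it is judged:
On the way:
1. the loose cap has been found by turning it at least 0.3 rad clockwise (value of joint any of cap_1, cap_2, cap_3 above 0.3 rad), for 0.2 s.
At the end, for the whole second after the job is handed in: The loose cap stands at least 0.3 rad clockwise of its start, and the red cover is at rest on that same canister, released: its axis within 6 mm of the canister's, its lower edge within 3 mm of the canister's flat top, tilted less than 0.03 rad (((value of joint cap_1 above 0.3 rad and horizontal distance between cover and can_1 below 0.006 m and z of cover in the frame of can_1 between 0.107 and 0.113 m) or (value of joint cap_2 above 0.3 rad and horizontal distance between cover and can_2 below 0.006 m and z of cover in the frame of can_2 between 0.107 and 0.113 m) or (value of joint cap_3 above 0.3 rad and horizontal distance between cover and can_3 below 0.006 m and z of cover in the frame of can_3 between 0.107 and 0.113 m)) and angle between cover's own z axis and vertical below 0.03 rad and linear speed of cover below 0.02 m/s); the robot touches nothing.
It fails at once if one of the six bystanders is pushed more than 30 mm away (distance of any of tape_roll, paper_cup, screwdriver, small_carton, spray_bottle, label_jar from where it was at the start of the episode above 0.03 m).
It fails at once if the paper cup, bottle or jar is knocked over (angle between any of paper_cup, spray_bottle, label_jar's own z axis and vertical above 0.5 rad).
It fails at once if a cap is turned anticlockwise (opened) by more than 0.2 rad (value of joint any of cap_1, cap_2, cap_3 below -0.2 rad).
It fails at once if the cover is dropped: let go and falling faster than 0.5 m/s (a fall of about 13 mm) (linear speed of cover above 0.5 m/s and contact force between the fingers and cover below 0.2 N).
It also fails if it takes over 64 s, if anything falls off the work surface, if the arm or the gripper's body presses on something with over 40 N, if the wrist force passes 120 N, or if a joint passes its speed limit or range.

## Robot

A 6-joint arm with a two-finger parallel gripper is mounted at the origin on the work surface. World frame = base frame: x ahead of the robot, y to its left, z up, the work surface at z = 0. Lengths are in m, angles in rad, forces in N, time in s.
With the tool pointing down it reaches from about 0.35 to 0.725 m from the base axis. Payload 4.3 kg.
Tool frame: the origin (TCP) lies on the centre line of the jaws, within the pads' length; the fingertips stand 25 mm ahead of it and the grasp point (between the pads) lies 6 mm ahead of it; z points along the fingers, y is the line along which they close (so a half turn about z gives the same grasp; the last joint's range is limited). The gripper opens to 85 mm and grips with 20 to 120 N. Pads are 22 mm wide; open, the fingers measure 114 mm over their backs; the gripper's body (76 mm by 85 mm) begins 54 mm behind the grasp point. The pads swing forward as they close: fully open they stand 13 mm farther back than shut.
Start: joints at [-1.258, 0.377, 0.081, 1.274, 0, 1.46], TCP at [0.236, -0.524, 0.224] pointing down, gripper open.
Joint ranges: [-2.72, 2.72], [-0.84, 1.66], [-1.02, 1.22], [-1.77, 2.12], [-1.37, 1.28], [-3.14, 3.14]. Speed limits (rad/s): [2.57, 2.57, 3.14, 3.14, 3.14, 3.14].

## Interface

Orientations are given as a unit quaternion [x, y, z, w].
In Python, from plant import robot gives the robot as it stands.
- The arm moves only by the tool step_arm, never from a script. Its argument "plan" is a list of rows, each an object of numbers: "tx", "ty", "tz": the shift along the tool's x, y, z normalised to -1 to 1, where 1 is 150 mm; "wx", "wy", "wz": the turn, a rotation vector about the tool's x, y, z normalised to -1 to 1, where 1 is 360 degrees; "grip": the finger opening in mm, from 0 to 85.4. A call has 1 to 8 rows; each row is the pose to reach, as a shift and turn from the pose commanded when the call began, along the tool's axes at that moment, turning the shorter way round; what a row does not reach only later rows make up. A row lasts 1/12 s, in which the tool goes at most 41.7 mm and 7.16 degrees, less where a joint would pass 70% of its speed; a pose out of reach is approached as far as the arm can. A call with a number of a shift or a turn outside -1 to 1 is refused whole. A call with a gripper value outside its range is refused whole. The fingers move at their own pace and stop on an object; "grip_force" is the grip in N (left out, the last holds). Time passes only in rows, so rows that repeat a pose let the fingers close. It gives the time, the measured TCP pose, the force, the opening and the grip force at its end, in the units of the state.
- robot.state(): the state, without advancing time (a new reading comes with each control period).
- robot.grab_frame(name): name is "scene" or "top" or "wrist"; returns a dict with "pixels" (420x560x3 uint8, red, green, blue), "vertical_fov" (degrees; the focal length in pixels is half the picture's height over the tangent of half this angle, whatever the lens; pixels are square), "cx", "cy" (the principal point, pixels), "D" ([k1, k2, p1, p2, k3] as OpenCV has them; the pictures are not rectified), "world_from_camera" (4x4, takes a point from camera to world coordinates). Camera axes: x right, y up, looking along -z (the intrinsics and any distortion apply to the point x, -y, -z); pixel columns grow to the right and rows downward; lengths in m; the calibration is good to about 2 mm. A picture is of the moment at which its call begins. There is no depth.
- robot.job_done(): hands the job in; it is judged then, once.
The state is a dict: "time": time; "joint_positions": joint angles; "qd": joint speeds; "joint_efforts": joint torques, N m; "eef_pos": TCP position; "tcp_rot": TCP orientation; "ft_force": force on the tool from outside, world axes, zero at the start; "wrist_torque": the same for the moment, N m; "finger_gap": finger opening in m; "gripper_force": force on a finger pad.
Only numpy, scipy, OpenCV 4.12 (cv2) and the standard library are available. Lean on these libraries where they do the work, as an engineer would, in place of code of your own. Each camera call takes 0.05 s, during which the arm holds its last target. There are 200 camera calls.

## Working session

There is one attempt and no reset: what is moved stays moved. The work goes in short steps, Python scripts to look and compute and a tool call to move; the robot and the scene stay as the last step left them, time stands still between calls to the robot, and variables do not carry over. Pictures are saved under pics/ and viewed, at most 10 in all, crops included, and the job is handed in when it is done.

Besides the shell and the picture viewer there is one more tool, called after "Emit:" by a JSON object that holds its "fn" and its "kwargs". step_arm: Moves the arm, as the interface text tells. Scaled input: -1 to 1 covers 150 mm each way for a shift and 360 degrees each way for a turn. Its arguments: {"type":"object","properties":{"plan":{"type":"array","items":{"type":"object","properties":{"tx":{"type":"number"},"ty":{"type":"number"},"tz":{"type":"number"},"wx":{"type":"number"},"wy":{"type":"number"},"wz":{"type":"number"},"grip":{"type":"number"}}}},"grip_force":{"type":"number"}},"required":["plan"]}

```bash
mkdir -p pics; ls; cat > h.py <<'E'
import numpy as np, cv2
from plant import robot
from scipy.spatial.transform import Rotation as R
def grab(n):
    f=robot.grab_frame(n); p=np.ascontiguousarray(f['pixels']); return f,p
def K(f):
    h=f['pixels'].shape[0]; fl=h/2/np.tan(np.radians(f['vertical_fov'])/2)
    return np.array([[fl,0,f['cx']],[0,fl,f['cy']],[0,0,1.]])
def plane(f,uv,z):
    n=cv2.undistortPoints(np.float64(uv).reshape(-1,1,2),K(f),np.float64(f['D']))[:,0]
    T=np.array(f['world_from_camera']); d=np.c_[n[:,0],-n[:,1],-np.ones(len(n))]@T[:3,:3].T
    o=T[:3,3]; return o+d*((z-o[2])/d[:,2])[:,None]
def save(n,p): cv2.imwrite('pics/'+n,cv2.cvtColor(p,cv2.COLOR_RGB2BGR))
E
python3 - <<'E'
from h import *
for n in('top','scene'):
    f,p=grab(n); save(n+'0.png',p); np.save(n+'0.npy',p); print(n,f['vertical_fov'],f['cx'],f['cy'],f['D'],np.round(f['world_from_camera'],3).tolist())
s=robot.state(); print({k:np.round(v,3).tolist() for k,v in s.items()})
E
```

```text
pics
top 55.89173812409293 281.55240091265006 208.95947291352198 [-0.11388679  0.          0.          0.          0.        ] [[-0.003, 0.999, -0.042, 0.448], [-1.0, -0.003, -0.006, -0.057], [-0.006, 0.042, 0.999, 1.087], [0.0, 0.0, 0.0, 1.0]]
scene 49.721218413084365 280.6048862766605 214.8617444764141 [0.01910705 0.         0.         0.         0.        ] [[0.677, -0.462, 0.573, 1.207], [0.736, 0.422, -0.529, -0.683], [0.002, 0.78, 0.626, 0.876], [0.0, 0.0, 0.0, 1.0]]
{'time': 0.1, 'joint_positions': [-1.258, 0.378, 0.08, 1.274, 0.0, 1.46], 'qd': [0.001, -0.002, 0.003, -0.001, -0.001, -0.0], 'joint_efforts': [0.002, -46.469, 27.058, 0.012, -0.0, 0.0], 'eef_pos': [0.236, -0.524, 0.223], 'tcp_rot': [0.978, 0.21, -0.0, -0.001], 'ft_force': [1.329, 0.734, -0.639], 'wrist_torque': [-0.062, 0.008, 0.017], 'gripper_force': 0.0, 'finger_gap': 0.085}
```

View pics/top0.png

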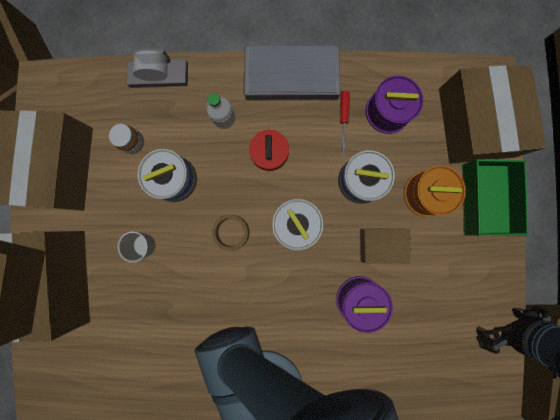

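View pics/scene0.png

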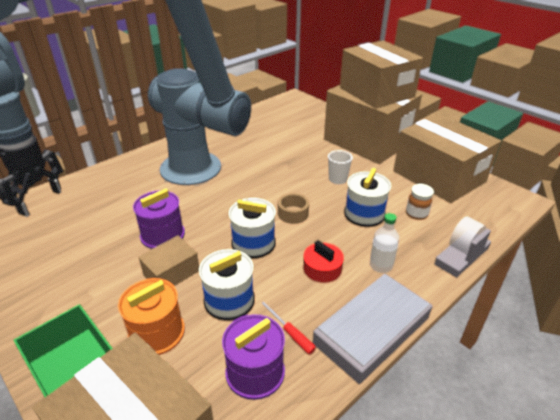

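The three white canisters are at top-view pixels (165,174), (298,225) and (369,176). Their look-alikes are purple at (395,100) and (365,305), and orange at (435,190). The red cover is at (269,150), and the red screwdriver handle at (345,107) could be mistaken for it. I choose the white canisters and the round red cover, and will measure those.

```bash
python3 - <<'E'
from h import *
f,p=grab('top'); hsv=cv2.cvtColor(p,cv2.COLOR_RGB2HSV); H,S,V=cv2.split(hsv)
def blobs(m,amin):
    c,_=cv2.findContours(m.astype(np.uint8),cv2.RETR_EXTERNAL,cv2.CHAIN_APPROX_NONE)
    return [x for x in c if cv2.contourArea(x)>amin]
print('yellow')
for c in blobs((H>20)&(H<35)&(S>150)&(V>110),40):
    (u,v),wh,a=cv2.minAreaRect(c); b=cv2.boxPoints(((u,v),wh,a))
    W=plane(f,b,.146); e=[W[1]-W[0],W[2]-W[1]]; l=max(e,key=np.linalg.norm)
    print((round(u),round(v)),np.round(W.mean(0)[:2],4),np.round([np.linalg.norm(x) for x in e],4),'yaw',round(np.degrees(np.arctan2(l[1],l[0])),1))
print('white')
for (u,v) in((165,174),(298,225),(369,176)):
    m=((S<70)&(V>110)).astype(np.uint8); y=((H>20)&(H<35)&(S>100)).astype(np.uint8)
    k=np.zeros_like(m); cv2.circle(k,(u,v),36,1,-1); m=m&k
    c=max(blobs(m,20),key=cv2.contourArea); h=cv2.convexHull(c); e=cv2.fitEllipse(h)
    W=plane(f,h[:,0],.116); (x,y_),r=cv2.minEnclosingCircle(np.float32(W[:,:2]*1000)); print(np.round(e[0],1),np.round(e[1],1),round(x,1),round(y_,1),'r',round(r,1))
print('red')
for c in blobs(((H<8)|(H>172))&(S>150)&(V>80),100):
    h=cv2.convexHull(c)[:,0]; W=plane(f,h,.048); (x,y),r=cv2.minEnclosingCircle(np.float32(W[:,:2]*1000)); print(h.mean(0),round(x,1),round(y,1),'r',round(r,1))
k=np.zeros(H.shape,np.uint8); cv2.circle(k,(269,150),17,1,-1)
for c in blobs((V<70)&(k>0),20):
    b=cv2.boxPoints(cv2.minAreaRect(c)); W=plane(f,b,.082); print('handle',np.round(W[:,:2],3).tolist(),W.mean(0)[:2])
q=cv2.resize(p[90:270,120:420],None,fx=2.6,fy=2.6,interpolation=cv2.INTER_CUBIC); save('crop0.png',q)
E
```

```text
yellow
(370, 310) [ 0.2462 -0.2608] [0.0746 0.0096] yaw -90.9
(298, 224) [ 0.452  -0.0902] [0.0111 0.0758] yaw -148.2
(446, 189) [ 0.5356 -0.4505] [0.0116 0.0784] yaw -92.8
(372, 173) [ 0.5726 -0.2682] [0.011 0.076] yaw -98.0
(158, 172) [0.5792 0.247 ] [0.0761 0.011 ] yaw -67.6
(402, 95) [ 0.7669 -0.3485] [0.0753 0.0102] yaw -89.0
white
[161.3 173.2] [48.6 50.6] 579.6 249.0 r 63.7
[297.3 224.1] [51.4 52. ] 451.9 -90.2 r 63.8
[369.4 174.9] [49.4 51.3] 572.3 -268.9 r 63.8
red
[267.91304348 149.39130435] 651.5 -17.3 r 53.5
[344.5 106. ] 766.6 -221.0 r 44.0
handle [[0.681, -0.012], [0.681, -0.025], [0.618, -0.025], [0.619, -0.012]] [ 0.64971777 -0.01845693]
```

View pics/crop0.png

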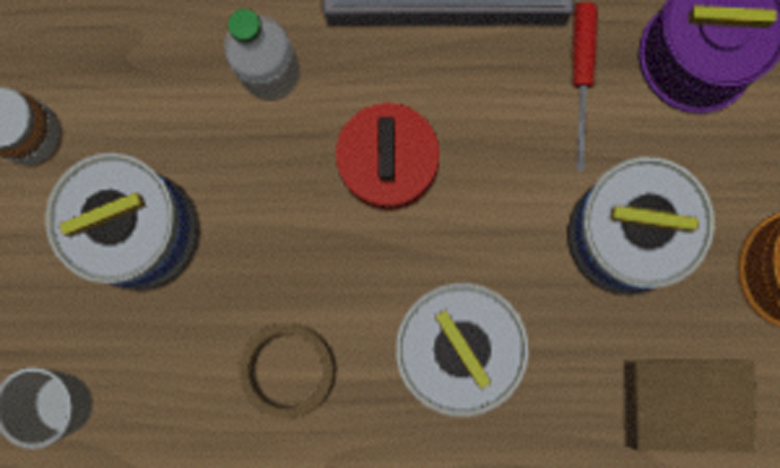

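All sizes check out: wings about 76×11 mm, canister radius about 64 mm at the lip and foot, cover radius 53.5 mm. I choose the white canisters at A (0.579, 0.248), B (0.452, -0.090) and C (0.572, -0.268), and the cover at (0.650, -0.018). C comes first. I'll grip its wing and turn clockwise, and the finger gap will show whether the cap follows.

```bash
cat >> h.py <<'E'
def go(x,y,z,phi):
    s=robot.state(); r=R.from_quat(s['tcp_rot']); M=r.as_matrix(); p=np.array(s['eef_pos'])
    cur=np.degrees(np.arctan2(M[1,0],M[0,0])); d=(phi-cur+180)%360-180
    T=R.from_euler('z',phi,degrees=True)*R.from_rotvec([np.pi,0,0])
    print('t %.2f'%s['time'],'pos',p.round(4),'phi %.1f'%cur,'q1,q6',np.round(s['joint_positions'],2)[[0,5]],'tilt %.2f'%np.degrees(np.arccos(-M[2,2])))
    print('shift/150:',(M.T@(np.array([x,y,z])-p)/.15).round(3),'turn/360:',((r.inv()*T).as_rotvec(degrees=True)/360).round(4))
E
python3 -c "
from h import *
go(.572,-.2685,.21,82)"
```

```text
t 0.15 pos [ 0.2358 -0.5239  0.2236] phi 24.2 q1,q6 [-1.26  1.46] tilt 0.09
shift/150: [ 2.743 -0.633  0.092] turn/360: [-0.0002 -0.0002 -0.1605]
```

Emit:
{"fn": "step_arm", "kwargs": {"plan": [{"tx": 0.5, "ty": -0.1, "wz": -0.04}, {"tx": 1.0, "ty": -0.25, "tz": 0, "wz": -0.1, "grip": 50}, {"tx": 1.0, "ty": -0.25, "wz": -0.1}, {"tx": 1.0, "ty": -0.25, "wz": -0.1}, {"tx": 1.0, "ty": -0.25, "wz": -0.1}]}}

```text
validation failed for argument at $.pl...
```

```bash
python3 -c "
from h import *
go(.572,-.2685,.21,82)"
```

```text
t 0.15 pos [ 0.2358 -0.5239  0.2236] phi 24.2 q1,q6 [-1.26  1.46] tilt 0.09
shift/150: [ 2.743 -0.633  0.092] turn/360: [-0.0002 -0.0002 -0.1605]
```

Emit:
{"fn": "step_arm", "kwargs": {"plan": [{"tx": 0.5, "ty": -0.1, "tz": 0, "wx": 0, "wy": 0, "wz": -0.04, "grip": 50}, {"tx": 1.0, "ty": -0.25, "tz": 0, "wx": 0, "wy": 0, "wz": -0.1, "grip": 50}, {"tx": 1.0, "ty": -0.25, "tz": 0, "wx": 0, "wy": 0, "wz": -0.1, "grip": 50}, {"tx": 1.0, "ty": -0.25, "tz": 0, "wx": 0, "wy": 0, "wz": -0.1, "grip": 50}, {"tx": 1.0, "ty": -0.25, "tz": 0, "wx": 0, "wy": 0, "wz": -0.1, "grip": 50}], "grip_force": 30}}

```text
time: 0.57
eef_pos: [0.361, -0.4246, 0.2241]
tcp_rot: [0.863, 0.506, 0.001, -0.001]
ft_force: [-1.0, -0.6, -0.2]
finger_gap: 0.05
gripper_force: 0.0
```

```bash
python3 -c "
from h import *
go(.572,-.2685,.21,82)"
```

```text
t 0.57 pos [ 0.361  -0.4246  0.2241] phi 60.7 q1,q6 [-0.98  1.1 ] tilt 0.16
shift/150: [1.595 0.719 0.098] turn/360: [ 0.0001 -0.0004 -0.059 ]
```

Emit:
{"fn": "step_arm", "kwargs": {"plan": [{"tx": 0.8, "ty": 0.36, "tz": 0, "wx": 0, "wy": 0, "wz": -0.059, "grip": 50}, {"tx": 0.8, "ty": 0.36, "tz": 0, "wx": 0, "wy": 0, "wz": -0.059, "grip": 50}, {"tx": 0.8, "ty": 0.36, "tz": 0, "wx": 0, "wy": 0, "wz": -0.059, "grip": 50}, {"tx": 0.8, "ty": 0.36, "tz": 0, "wx": 0, "wy": 0, "wz": -0.059, "grip": 50}]}}

```text
time: 0.9
eef_pos: [0.4682, -0.3476, 0.2239]
tcp_rot: [0.756, 0.655, 0.002, -0.0]
ft_force: [-0.7, 0.8, -0.8]
finger_gap: 0.0499
gripper_force: 0.0
```

```bash
python3 -c "
from h import *
go(.572,-.2685,.23,82)"
```

```text
t 0.90 pos [ 0.4682 -0.3476  0.2239] phi 81.8 q1,q6 [-0.75  0.96] tilt 0.18
shift/150: [ 0.62   0.61  -0.038] turn/360: [ 0.0003 -0.0004 -0.0005]
```

Emit:
{"fn": "step_arm", "kwargs": {"plan": [{"tx": 0.62, "ty": 0.61, "tz": -0.04, "wx": 0, "wy": 0, "wz": 0, "grip": 50}, {"tx": 0.62, "ty": 0.61, "tz": -0.04, "wx": 0, "wy": 0, "wz": 0, "grip": 50}, {"tx": 0.62, "ty": 0.61, "tz": -0.04, "wx": 0, "wy": 0, "wz": 0, "grip": 50}, {"tx": 0.62, "ty": 0.61, "tz": -0.04, "wx": 0, "wy": 0, "wz": 0, "grip": 50}, {"tx": 0.62, "ty": 0.61, "tz": -0.04, "wx": 0, "wy": 0, "wz": 0, "grip": 50}]}}

```text
time: 1.32
eef_pos: [0.5702, -0.2718, 0.2296]
tcp_rot: [0.758, 0.653, -0.0, -0.0]
ft_force: [-1.3, -0.4, -0.5]
finger_gap: 0.05
gripper_force: 0.0
```

```bash
cat > look.py <<'E'
from h import *
import sys
f,p=grab('wrist'); save(sys.argv[1],p); hsv=cv2.cvtColor(p,cv2.COLOR_RGB2HSV); H,S,V=cv2.split(hsv)
m=((H>20)&(H<35)&(S>150)&(V>int(sys.argv[2]))).astype(np.uint8)
for c in cv2.findContours(m,cv2.RETR_EXTERNAL,cv2.CHAIN_APPROX_NONE)[0]:
    if cv2.contourArea(c)<300: continue
    b=cv2.boxPoints(cv2.minAreaRect(c)); W=plane(f,b,.146); e=[W[1]-W[0],W[2]-W[1]]; l=max(e,key=np.linalg.norm)
    print(b.mean(0).round(),W.mean(0).round(4),np.round([np.linalg.norm(x) for x in e],4),'yaw %.1f'%np.degrees(np.arctan2(l[1],l[0])))
s=robot.state(); print(np.round(s['eef_pos'],4),'t %.2f'%s['time'])
E
python3 look.py w1.png 100
```

```text
[288. 208.] [ 0.5728 -0.2686  0.146 ] [0.0117 0.0797] yaw -97.9
[ 0.5688 -0.2731  0.2297] t 1.37
```

View pics/w1.png

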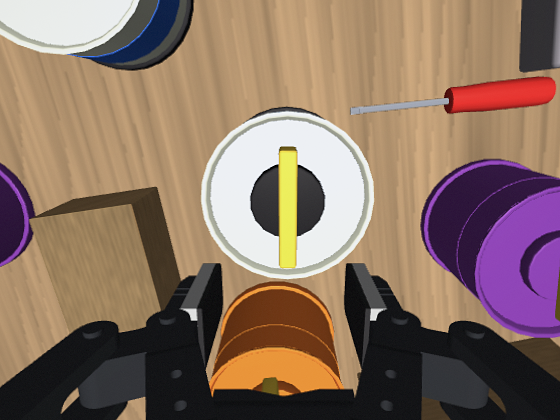

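The wrist view shows C's yellow wing centred at (288,208) on the white canister, with the fingers at (200,300) and (365,300). It measures 79.7×11.7 mm and matches the description. Next I descend over it.

```bash
python3 -c "
from h import *
go(.5728,-.2686,.152,82.1)"
```

```text
t 1.37 pos [ 0.5688 -0.2731  0.2297] phi 81.4 q1,q6 [-0.55  1.17] tilt 0.07
shift/150: [0.034 0.023 0.518] turn/360: [-0.0002  0.0001 -0.0021]
```

Emit:
{"fn": "step_arm", "kwargs": {"plan": [{"tx": 0.034, "ty": 0.023, "tz": 0.25, "wx": 0, "wy": 0, "wz": -0.002, "grip": 50}, {"tx": 0.034, "ty": 0.023, "tz": 0.4, "wx": 0, "wy": 0, "wz": -0.002, "grip": 50}, {"tx": 0.034, "ty": 0.023, "tz": 0.518, "wx": 0, "wy": 0, "wz": -0.002, "grip": 50}, {"tx": 0.034, "ty": 0.023, "tz": 0.518, "wx": 0, "wy": 0, "wz": -0.002, "grip": 50}, {"tx": 0.034, "ty": 0.023, "tz": 0.518, "wx": 0, "wy": 0, "wz": -0.002, "grip": 50}]}}

```text
time: 1.78
eef_pos: [0.5705, -0.2699, 0.1518]
tcp_rot: [0.756, 0.655, -0.001, -0.001]
ft_force: [1.2, 0.2, 0.1]
finger_gap: 0.0499
gripper_force: 0.0
```

```bash
python3 -c "
from h import *
go(.5728,-.2686,.152,82.1)"
```

```text
t 1.78 pos [ 0.5705 -0.2699  0.1518] phi 81.9 q1,q6 [-0.54  1.17] tilt 0.19
shift/150: [ 0.01   0.014 -0.001] turn/360: [-0.0005 -0.0001 -0.0007]
```

Emit:
{"fn": "step_arm", "kwargs": {"plan": [{"tx": 0.01, "ty": 0.014, "tz": 0, "wx": 0, "wy": 0, "wz": -0.0007, "grip": 20}, {"tx": 0.01, "ty": 0.014, "tz": 0, "wx": 0, "wy": 0, "wz": -0.0007, "grip": 15}, {"tx": 0.01, "ty": 0.014, "tz": 0, "wx": 0, "wy": 0, "wz": -0.0007, "grip": 5}, {"tx": 0.01, "ty": 0.014, "tz": 0, "wx": 0, "wy": 0, "wz": -0.0007, "grip": 5}, {"tx": 0.01, "ty": 0.014, "tz": 0, "wx": 0, "wy": 0, "wz": -0.0007, "grip": 5}, {"tx": 0.01, "ty": 0.014, "tz": 0, "wx": 0, "wy": 0, "wz": -0.0007, "grip": 5}]}}

```text
time: 2.28
eef_pos: [0.5754, -0.268, 0.1531]
tcp_rot: [0.753, 0.658, 0.0, 0.0]
ft_force: [-0.9, -0.4, -0.0]
finger_gap: 0.005
gripper_force: 0.0
```

```bash
python3 -c "
from h import *
go(.5728,-.2686,.152,82.1);s=robot.state();print(s['finger_gap'],s['gripper_force'],s['wrist_torque'],s['ft_force'])"
```

```text
t 2.28 pos [ 0.5754 -0.268   0.1531] phi 82.3 q1,q6 [-0.54  1.17] tilt 0.05
shift/150: [-0.006 -0.016  0.007] turn/360: [0.0001 0.0001 0.0004]
0.005028226893452498 0.0 [0.03121693 0.01788246 0.01898041] [-0.87383912 -0.37899726 -0.0037289 ]
```

```bash
python3 look.py w2.png 100
```

```text
[279. 258.] [ 0.5731 -0.2673  0.146 ] [0.0824 0.0112] yaw 80.9
[ 0.5752 -0.268   0.1529] t 2.33
```

View pics/w2.png

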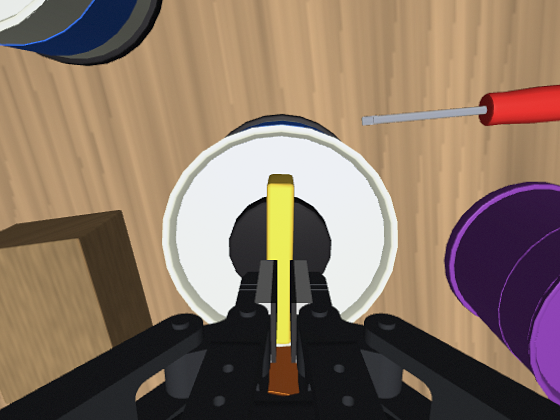

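The picture shows the wing running from (281,178) to (282,345). The fingers at (268,265) and (297,265) hide part of its width, so they look closed above it. I'll project the expected tip points to check.

```bash
python3 - <<'E'
from h import *
f,p=grab('wrist'); T=np.linalg.inv(f['world_from_camera']); s=robot.state(); M=R.from_quat(s['tcp_rot']).as_matrix()
def proj(w):
    c=T[:3,:3]@w+T[:3,3]; q=cv2.projectPoints(np.array([[c[0],-c[1],-c[2]]]),np.zeros(3),np.zeros(3),K(f),np.float64(f['D']))[0]; return q.ravel().round(0)
for dz in(-.02,0,.006,.012,.025): print(dz,[proj(np.array(s['eef_pos'])+M@np.array([x,y,dz])) for x in(-.011,.011) for y in(-.0025,.0025)])
print('cam in tool',(M.T@(np.array(f['world_from_camera'])[:3,3]-s['eef_pos'])).round(3), s['finger_gap'],s['gripper_force'])
for x in (-.04,.04): print('wing end',proj(np.array([.573,-.268,.146])+x*M[:,0]))
E
```

```text
-0.02 [array([278., 320.]), array([291., 320.]), array([278., 268.]), array([291., 268.])]
0 [array([279., 294.]), array([290., 294.]), array([278., 248.]), array([290., 248.])]
0.006 [array([279., 288.]), array([290., 288.]), array([279., 243.]), array([290., 243.])]
0.012 [array([279., 282.]), array([289., 282.]), array([279., 238.]), array([290., 238.])]
0.025 [array([279., 270.]), array([289., 270.]), array([279., 229.]), array([289., 229.])]
cam in tool [ 0.071 -0.    -0.149] 0.004927394889137485 0.0
wing end [280. 342.]
wing end [279. 179.]
```

```bash
python3 - <<'E'
import cv2
p=cv2.imread('pics/w2.png')[170:370,180:390]; p=cv2.convertScaleAbs(p,alpha=1.6,beta=30); cv2.imwrite('pics/w2c.png',cv2.resize(p,None,fx=2.9,fy=2.9,interpolation=cv2.INTER_CUBIC))
E
```

```text
(no output)
```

View pics/w2c.png

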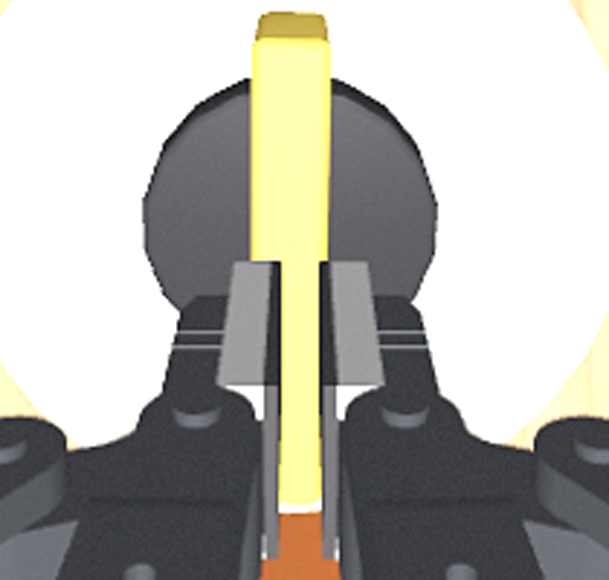

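The pads (grey, crop (245,265)–(380,385)) seem to end about 35 mm short of where the stated tip should project. I'll check from the scene camera.

```bash
python3 - <<'E'
from h import *
f,p=grab('scene'); T=np.linalg.inv(f['world_from_camera']); s=robot.state(); M=R.from_quat(s['tcp_rot']).as_matrix()
def proj(w):
    c=T[:3,:3]@w+T[:3,3]; return cv2.projectPoints(np.array([[c[0],-c[1],-c[2]]]),np.zeros(3),np.zeros(3),K(f),np.float64(f['D']))[0].ravel()
P=np.array(s['eef_pos'])
x0,y0=proj(P).round().astype(int)-[70,60]; q=cv2.resize(p[y0:y0+120,x0:x0+140],None,fx=5,fy=5,interpolation=cv2.INTER_CUBIC); q=cv2.convertScaleAbs(q,alpha=1.5,beta=20)
for d,c in((0,(255,0,255)),(.025,(0,255,255)),(-.011,(0,255,0))):
    u=((proj(P+M[:,2]*d)-[x0,y0])*5).astype(int); cv2.circle(q,tuple(map(int,u)),4,c,-1); print(d,u)
save('s1.png',q)
E
```

```text
0 [352 301]
0.025 [356 340]
-0.011 [350 283]
```

View pics/s1.png

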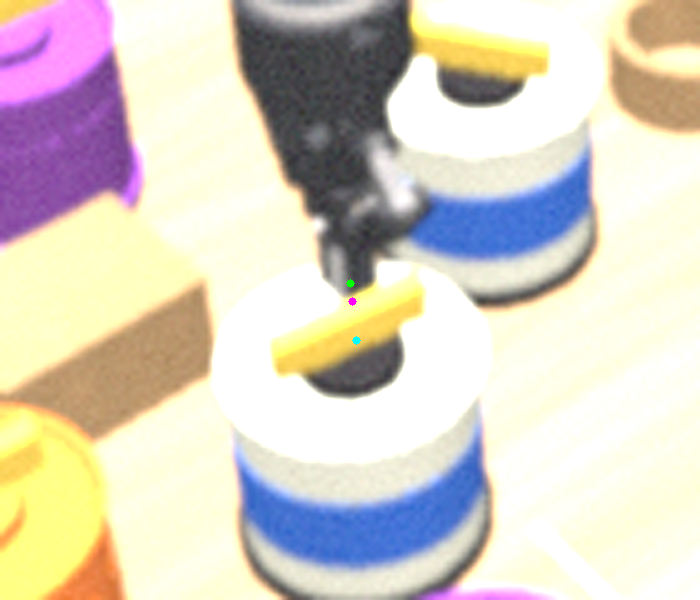

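The scene view shows the fingertips ending at about crop (350,290), 8 to 10 mm behind the reported TCP rather than 25 mm ahead of it. So tip z ≈ TCP z + 0.009. I'll open, descend carefully and watch the force.

Emit:
{"fn": "step_arm", "kwargs": {"plan": [{"tx": -0.006, "ty": -0.012, "tz": 0, "wx": 0, "wy": 0, "wz": 0, "grip": 40}, {"tx": -0.006, "ty": -0.012, "tz": 0, "wx": 0, "wy": 0, "wz": 0, "grip": 40}, {"tx": -0.006, "ty": -0.012, "tz": 0, "wx": 0, "wy": 0, "wz": 0, "grip": 40}, {"tx": -0.006, "ty": -0.012, "tz": 0.06, "wx": 0, "wy": 0, "wz": 0, "grip": 40}, {"tx": -0.006, "ty": -0.012, "tz": 0.12, "wx": 0, "wy": 0, "wz": 0, "grip": 40}, {"tx": -0.006, "ty": -0.012, "tz": 0.17, "wx": 0, "wy": 0, "wz": 0, "grip": 40}, {"tx": -0.006, "ty": -0.012, "tz": 0.2, "wx": 0, "wy": 0, "wz": 0, "grip": 40}, {"tx": -0.006, "ty": -0.012, "tz": 0.22, "wx": 0, "wy": 0, "wz": 0, "grip": 40}]}}

```text
time: 3.1
eef_pos: [0.5723, -0.268, 0.1179]
tcp_rot: [0.753, 0.658, -0.0, -0.001]
ft_force: [-0.4, 0.7, 0.2]
finger_gap: 0.0397
gripper_force: 0.0
```

Emit:
{"fn": "step_arm", "kwargs": {"plan": [{"tx": 0, "ty": 0, "tz": 0, "wx": 0, "wy": 0, "wz": 0, "grip": 15}, {"tx": 0, "ty": 0, "tz": 0, "wx": 0, "wy": 0, "wz": 0, "grip": 8}, {"tx": 0, "ty": 0, "tz": 0, "wx": 0, "wy": 0, "wz": 0, "grip": 5}, {"tx": 0, "ty": 0, "tz": 0, "wx": 0, "wy": 0, "wz": 0, "grip": 5}, {"tx": 0, "ty": 0, "tz": 0, "wx": 0, "wy": 0, "wz": 0, "grip": 5}, {"tx": 0, "ty": 0, "tz": 0, "wx": 0, "wy": 0, "wz": 0, "grip": 5}]}}

```text
time: 3.6
eef_pos: [0.5734, -0.2686, 0.1198]
tcp_rot: [0.753, 0.658, 0.0, 0.0]
ft_force: [0.6, -0.2, -0.9]
finger_gap: 0.0113
gripper_force: 34.0
```

```bash
python3 -c "
from h import *
go(.5728,-.2686,.12,82.1);s=robot.state();print(s['finger_gap'],s['gripper_force'],s['wrist_torque'],s['ft_force'])"
```

```text
t 3.60 pos [ 0.5734 -0.2686  0.1198] phi 82.2 q1,q6 [-0.54  1.17] tilt 0.03
shift/150: [-0.    -0.004 -0.001] turn/360: [0.0001 0.     0.0004]
0.011349761248800182 34.04979944229126 [ 0.03233399 -0.08052927 -0.32099902] [ 0.59741509 -0.1549448  -0.86466201]
```

It grips at an 11.3 mm gap with 34 N. Now a 12° clockwise test turn.

Emit:
{"fn": "step_arm", "kwargs": {"plan": [{"tx": 0, "ty": 0, "tz": 0, "wx": 0, "wy": 0, "wz": 0.007, "grip": 5}, {"tx": 0, "ty": 0, "tz": 0, "wx": 0, "wy": 0, "wz": 0.014, "grip": 5}, {"tx": 0, "ty": 0, "tz": 0, "wx": 0, "wy": 0, "wz": 0.021, "grip": 5}, {"tx": 0, "ty": 0, "tz": 0, "wx": 0, "wy": 0, "wz": 0.028, "grip": 5}, {"tx": 0, "ty": 0, "tz": 0, "wx": 0, "wy": 0, "wz": 0.034, "grip": 5}, {"tx": 0, "ty": 0, "tz": 0, "wx": 0, "wy": 0, "wz": 0.034, "grip": 5}]}}

```text
time: 4.1
eef_pos: [0.5736, -0.268, 0.12]
tcp_rot: [0.817, 0.576, 0.0, 0.0]
ft_force: [-0.6, 1.1, 1.0]
finger_gap: 0.0113
gripper_force: 97.9
```

```bash
python3 -c "
from h import *
go(.5728,-.2686,.12,82.1);s=robot.state();print(s['finger_gap'],s['gripper_force'],s['wrist_torque'],s['ft_force'])"; python3 look.py w3.png 100
```

```text
t 4.10 pos [ 0.5736 -0.268   0.12  ] phi 70.3 q1,q6 [-0.54  1.38] tilt 0.03
shift/150: [-0.005 -0.004 -0.   ] turn/360: [ 0.0001 -0.     -0.0327]
0.011339047703417421 97.89208362431964 [0.3132347  0.00379953 2.21335198] [-0.63416621  1.12527379  0.96339364]
[281. 293.] [ 0.5733 -0.2671  0.146 ] [0.0114 0.0821] yaw -100.5
[ 0.5736 -0.268   0.12  ] t 4.15
```

C resists with 2.2 N m, so it is sound. On to B.

Emit:
{"fn": "step_arm", "kwargs": {"plan": [{"tx": 0, "ty": 0, "tz": 0, "wx": 0, "wy": 0, "wz": 0.0, "grip": 50}, {"tx": 0, "ty": 0, "tz": 0, "wx": 0, "wy": 0, "wz": 0, "grip": 50}, {"tx": 0, "ty": 0, "tz": 0, "wx": 0, "wy": 0, "wz": 0, "grip": 50}, {"tx": 0, "ty": 0, "tz": -0.25, "wx": 0, "wy": 0, "wz": 0, "grip": 50}, {"tx": 0, "ty": 0, "tz": -0.53, "wx": 0, "wy": 0, "wz": 0, "grip": 50}, {"tx": 0.15, "ty": -0.2, "tz": -0.53, "wx": 0, "wy": 0, "wz": -0.02, "grip": 50}, {"tx": 0.3, "ty": -0.4, "tz": -0.53, "wx": 0, "wy": 0, "wz": -0.04, "grip": 50}, {"tx": 0.45, "ty": -0.6, "tz": -0.53, "wx": 0, "wy": 0, "wz": -0.06, "grip": 50}]}}

```text
time: 4.82
eef_pos: [0.5125, -0.175, 0.2008]
tcp_rot: [0.697, 0.717, 0.001, 0.002]
ft_force: [0.3, 0.8, -0.2]
finger_gap: 0.0499
gripper_force: 0.0
```

```bash
python3 -c "
from h import *
go(.452,-.0902,.2,211.8)"
```

```text
t 4.82 pos [ 0.5125 -0.175   0.2008] phi 91.7 q1,q6 [-0.45  1.1 ] tilt 0.26
shift/150: [ 0.577 -0.387  0.002] turn/360: [-0.      0.0009 -0.3337]
```

Emit:
{"fn": "step_arm", "kwargs": {"plan": [{"tx": 0.577, "ty": -0.387, "tz": 0, "wx": 0, "wy": 0, "wz": -0.15, "grip": 50}, {"tx": 0.577, "ty": -0.387, "tz": 0, "wx": 0, "wy": 0, "wz": -0.15, "grip": 50}, {"tx": 0.577, "ty": -0.387, "tz": 0, "wx": 0, "wy": 0, "wz": -0.15, "grip": 50}, {"tx": 0.577, "ty": -0.387, "tz": 0, "wx": 0, "wy": 0, "wz": -0.15, "grip": 50}, {"tx": 0.577, "ty": -0.387, "tz": 0, "wx": 0, "wy": 0, "wz": -0.15, "grip": 50}, {"tx": 0.577, "ty": -0.387, "tz": 0, "wx": 0, "wy": 0, "wz": -0.15, "grip": 50}, {"tx": 0.577, "ty": -0.387, "tz": 0, "wx": 0, "wy": 0, "wz": -0.15, "grip": 50}, {"tx": 0.577, "ty": -0.387, "tz": 0, "wx": 0, "wy": 0, "wz": -0.15, "grip": 50}]}}

```text
time: 5.48
eef_pos: [0.4514, -0.0897, 0.1995]
tcp_rot: [0.295, 0.956, -0.0, 0.0]
ft_force: [0.5, 0.6, -0.2]
finger_gap: 0.0502
gripper_force: 0.0
```

```bash
python3 -c "
from h import *
go(.452,-.0902,.2,211.8)"; python3 look.py w4.png 100
```

```text
t 5.48 pos [ 0.4514 -0.0897  0.1995] phi 145.7 q1,q6 [-0.33  0.26] tilt 0.06
shift/150: [-0.005 -0.    -0.003] turn/360: [-1.000e-04  1.000e-04 -1.836e-01]
[282. 232.] [ 0.4511 -0.0902  0.146 ] [0.0117 0.0779] yaw 32.1
[ 0.4514 -0.0898  0.1994] t 5.53
```

Emit:
{"fn": "step_arm", "kwargs": {"plan": [{"tx": 0, "ty": 0, "tz": 0, "wx": 0, "wy": 0, "wz": -0.184, "grip": 50}, {"tx": 0, "ty": 0, "tz": 0, "wx": 0, "wy": 0, "wz": -0.184, "grip": 50}, {"tx": 0, "ty": 0, "tz": 0, "wx": 0, "wy": 0, "wz": -0.184, "grip": 50}, {"tx": 0, "ty": 0, "tz": 0, "wx": 0, "wy": 0, "wz": -0.184, "grip": 50}, {"tx": 0, "ty": 0, "tz": 0, "wx": 0, "wy": 0, "wz": -0.184, "grip": 50}, {"tx": 0, "ty": 0, "tz": 0, "wx": 0, "wy": 0, "wz": -0.184, "grip": 50}, {"tx": 0, "ty": 0, "tz": 0, "wx": 0, "wy": 0, "wz": -0.184, "grip": 50}, {"tx": 0, "ty": 0, "tz": 0, "wx": 0, "wy": 0, "wz": -0.184, "grip": 50}]}}

```text
time: 6.2
eef_pos: [0.4515, -0.0898, 0.1993]
tcp_rot: [-0.199, 0.98, -0.0, 0.0]
ft_force: [0.6, -1.0, 0.3]
finger_gap: 0.0497
gripper_force: 0.0
```

```bash
python3 -c "
from h import *
go(.4515,-.0902,.12,212)"
```

```text
t 6.20 pos [ 0.4515 -0.0898  0.1993] phi -157.0 q1,q6 [-0.33 -0.73] tilt 0.04
shift/150: [ 0.001 -0.002  0.529] turn/360: [-0.0001  0.     -0.0251]
```

Emit:
{"fn": "step_arm", "kwargs": {"plan": [{"tx": 0, "ty": -0.002, "tz": 0, "wx": 0, "wy": 0, "wz": -0.025, "grip": 40}, {"tx": 0, "ty": -0.002, "tz": 0.1, "wx": 0, "wy": 0, "wz": -0.025, "grip": 40}, {"tx": 0, "ty": -0.002, "tz": 0.25, "wx": 0, "wy": 0, "wz": -0.025, "grip": 40}, {"tx": 0, "ty": -0.002, "tz": 0.35, "wx": 0, "wy": 0, "wz": -0.025, "grip": 40}, {"tx": 0, "ty": -0.002, "tz": 0.45, "wx": 0, "wy": 0, "wz": -0.025, "grip": 40}, {"tx": 0, "ty": -0.002, "tz": 0.5, "wx": 0, "wy": 0, "wz": -0.025, "grip": 40}, {"tx": 0, "ty": -0.002, "tz": 0.528, "wx": 0, "wy": 0, "wz": -0.025, "grip": 40}, {"tx": 0, "ty": -0.002, "tz": 0.528, "wx": 0, "wy": 0, "wz": -0.025, "grip": 40}]}}

```text
time: 6.87
eef_pos: [0.4511, -0.0897, 0.1194]
tcp_rot: [-0.273, 0.962, 0.0, -0.0]
ft_force: [0.1, 1.1, 0.8]
finger_gap: 0.04
gripper_force: 0.0
```

Emit:
{"fn": "step_arm", "kwargs": {"plan": [{"tx": 0, "ty": 0, "tz": 0, "wx": 0, "wy": 0, "wz": 0, "grip": 15}, {"tx": 0, "ty": 0, "tz": 0, "wx": 0, "wy": 0, "wz": 0, "grip": 8}, {"tx": 0, "ty": 0, "tz": 0, "wx": 0, "wy": 0, "wz": 0, "grip": 5}, {"tx": 0, "ty": 0, "tz": 0, "wx": 0, "wy": 0, "wz": 0, "grip": 5}, {"tx": 0, "ty": 0, "tz": 0, "wx": 0, "wy": 0, "wz": 0, "grip": 5}, {"tx": 0, "ty": 0, "tz": 0, "wx": 0, "wy": 0, "wz": 0.005, "grip": 5}, {"tx": 0, "ty": 0, "tz": 0, "wx": 0, "wy": 0, "wz": 0.011, "grip": 5}, {"tx": 0, "ty": 0, "tz": 0, "wx": 0, "wy": 0, "wz": 0.017, "grip": 5}]}}

```text
time: 7.53
eef_pos: [0.4525, -0.0902, 0.121]
tcp_rot: [-0.223, 0.975, -0.001, 0.001]
ft_force: [-2.3, -2.4, 5.4]
finger_gap: 0.0112
gripper_force: 60.4
```

```bash
python3 -c "
from h import *
go(.4515,-.0902,.12,212);s=robot.state();print(s['finger_gap'],s['gripper_force'],s['wrist_torque'],s['ft_force'])"; python3 look.py w5.png 100
```

```text
t 7.53 pos [ 0.4525 -0.0902  0.121 ] phi -154.2 q1,q6 [-0.33 -0.78] tilt 0.16
shift/150: [0.006 0.003 0.007] turn/360: [-0.0004  0.0002 -0.0172]
0.011168636439553155 60.35692110657692 [-0.29294043  0.15617717  1.49954427] [-2.27232601 -2.38726584  5.41613547]
[281. 289.] [ 0.4497 -0.0921  0.146 ] [0.0113 0.0823] yaw 30.4
[ 0.4525 -0.0902  0.1211] t 7.58
```

B resists with 1.5 N m and its wing stays at 30°, so it is sound. A must be the loose one.

Emit:
{"fn": "step_arm", "kwargs": {"plan": [{"tx": 0, "ty": 0, "tz": 0, "wx": 0, "wy": 0, "wz": 0.0, "grip": 50}, {"tx": 0, "ty": 0, "tz": 0, "wx": 0, "wy": 0, "wz": 0, "grip": 50}, {"tx": 0, "ty": 0, "tz": 0, "wx": 0, "wy": 0, "wz": 0, "grip": 50}, {"tx": 0, "ty": 0, "tz": -0.25, "wx": 0, "wy": 0, "wz": 0, "grip": 50}, {"tx": 0, "ty": 0, "tz": -0.53, "wx": 0, "wy": 0, "wz": 0, "grip": 50}, {"tx": -0.15, "ty": 0.15, "tz": -0.53, "wx": 0, "wy": 0, "wz": 0.02, "grip": 50}, {"tx": -0.33, "ty": 0.31, "tz": -0.53, "wx": 0, "wy": 0, "wz": 0.04, "grip": 50}, {"tx": -0.5, "ty": 0.48, "tz": -0.53, "wx": 0, "wy": 0, "wz": 0.06, "grip": 50}]}}

```text
time: 8.25
eef_pos: [0.4874, 0.0035, 0.2002]
tcp_rot: [-0.05, 0.999, -0.0, 0.001]
ft_force: [-0.1, -0.7, -0.6]
finger_gap: 0.0502
gripper_force: 0.0
```

```bash
python3 -c "
from h import *
go(.5792,.247,.2,112.4)"
```

```text
t 8.25 pos [0.4874 0.0035 0.2002] phi -174.3 q1,q6 [-0.12 -0.22] tilt 0.11
shift/150: [-0.771  1.554  0.002] turn/360: [1.000e-04 3.000e-04 2.037e-01]
```

Emit:
{"fn": "step_arm", "kwargs": {"plan": [{"tx": -0.1, "ty": 0.22, "tz": 0, "wx": 0, "wy": 0, "wz": 0.02, "grip": 50}, {"tx": -0.2, "ty": 0.44, "tz": 0, "wx": 0, "wy": 0, "wz": 0.04, "grip": 50}, {"tx": -0.3, "ty": 0.66, "tz": 0, "wx": 0, "wy": 0, "wz": 0.06, "grip": 50}, {"tx": -0.42, "ty": 0.88, "tz": 0, "wx": 0, "wy": 0, "wz": 0.08, "grip": 50}, {"tx": -0.5, "ty": 1.0, "tz": 0, "wx": 0, "wy": 0, "wz": 0.1, "grip": 50}, {"tx": -0.5, "ty": 1.0, "tz": 0, "wx": 0, "wy": 0, "wz": 0.12, "grip": 50}, {"tx": -0.5, "ty": 1.0, "tz": 0, "wx": 0, "wy": 0, "wz": 0.14, "grip": 50}]}}

```text
time: 8.83
eef_pos: [0.5449, 0.1621, 0.1985]
tcp_rot: [0.361, 0.933, -0.0, -0.001]
ft_force: [0.7, -0.5, 0.0]
finger_gap: 0.0498
gripper_force: 0.0
```

```bash
python3 -c "
from h import *
go(.5792,.247,.2,112.4)"
```

```text
t 8.83 pos [0.5449 0.1621 0.1985] phi 137.7 q1,q6 [0.18 0.92] tilt 0.08
shift/150: [ 0.212  0.573 -0.011] turn/360: [-0.0002 -0.0001  0.0702]
```

Emit:
{"fn": "step_arm", "kwargs": {"plan": [{"tx": 0.1, "ty": 0.28, "tz": 0, "wx": 0, "wy": 0, "wz": 0.02, "grip": 50}, {"tx": 0.212, "ty": 0.573, "tz": -0.01, "wx": 0, "wy": 0, "wz": 0.04, "grip": 50}, {"tx": 0.212, "ty": 0.573, "tz": -0.01, "wx": 0, "wy": 0, "wz": 0.06, "grip": 50}, {"tx": 0.212, "ty": 0.573, "tz": -0.01, "wx": 0, "wy": 0, "wz": 0.07, "grip": 50}, {"tx": 0.212, "ty": 0.573, "tz": -0.01, "wx": 0, "wy": 0, "wz": 0.07, "grip": 50}, {"tx": 0.212, "ty": 0.573, "tz": -0.01, "wx": 0, "wy": 0, "wz": 0.07, "grip": 50}]}}

```text
time: 9.33
eef_pos: [0.5785, 0.2454, 0.2002]
tcp_rot: [0.553, 0.833, -0.001, -0.0]
ft_force: [-0.3, -0.8, 0.1]
finger_gap: 0.0504
gripper_force: 0.0
```

```bash
python3 look.py w6.png 100; python3 -c "
from h import *
go(.5792,.247,.12,112.4)"
```

```text
[288. 223.] [0.5791 0.2488 0.146 ] [0.0793 0.0115] yaw 111.6
[0.5785 0.2451 0.2004] t 9.38
t 9.38 pos [0.5785 0.2451 0.2004] phi 112.8 q1,q6 [0.3  1.47] tilt 0.07
shift/150: [0.01  0.01  0.536] turn/360: [-0.0002 -0.      0.001 ]
```

Emit:
{"fn": "step_arm", "kwargs": {"plan": [{"tx": 0.016, "ty": 0.013, "tz": 0, "wx": 0, "wy": 0, "wz": 0.002, "grip": 40}, {"tx": 0.016, "ty": 0.013, "tz": 0.1, "wx": 0, "wy": 0, "wz": 0.002, "grip": 40}, {"tx": 0.016, "ty": 0.013, "tz": 0.25, "wx": 0, "wy": 0, "wz": 0.002, "grip": 40}, {"tx": 0.016, "ty": 0.013, "tz": 0.35, "wx": 0, "wy": 0, "wz": 0.002, "grip": 40}, {"tx": 0.016, "ty": 0.013, "tz": 0.45, "wx": 0, "wy": 0, "wz": 0.002, "grip": 40}, {"tx": 0.016, "ty": 0.013, "tz": 0.5, "wx": 0, "wy": 0, "wz": 0.002, "grip": 40}, {"tx": 0.016, "ty": 0.013, "tz": 0.53, "wx": 0, "wy": 0, "wz": 0.002, "grip": 40}, {"tx": 0.016, "ty": 0.013, "tz": 0.535, "wx": 0, "wy": 0, "wz": 0.002, "grip": 40}]}}

```text
time: 10.05
eef_pos: [0.5794, 0.2481, 0.1201]
tcp_rot: [0.56, 0.829, -0.001, -0.0]
ft_force: [0.7, -0.0, 0.2]
finger_gap: 0.0403
gripper_force: 0.0
```

Emit:
{"fn": "step_arm", "kwargs": {"plan": [{"tx": 0, "ty": 0, "tz": 0, "wx": 0, "wy": 0, "wz": 0, "grip": 15}, {"tx": 0, "ty": 0, "tz": 0, "wx": 0, "wy": 0, "wz": 0, "grip": 8}, {"tx": 0, "ty": 0, "tz": 0, "wx": 0, "wy": 0, "wz": 0, "grip": 5}, {"tx": 0, "ty": 0, "tz": 0, "wx": 0, "wy": 0, "wz": 0, "grip": 5}, {"tx": 0, "ty": 0, "tz": 0, "wx": 0, "wy": 0, "wz": 0, "grip": 5}, {"tx": 0, "ty": 0, "tz": 0, "wx": 0, "wy": 0, "wz": 0.006, "grip": 5}, {"tx": 0, "ty": 0, "tz": 0, "wx": 0, "wy": 0, "wz": 0.014, "grip": 5}, {"tx": 0, "ty": 0, "tz": 0, "wx": 0, "wy": 0, "wz": 0.022, "grip": 5}]}}

```text
time: 10.72
eef_pos: [0.5802, 0.2485, 0.1219]
tcp_rot: [0.616, 0.788, 0.0, 0.001]
ft_force: [-3.0, -3.1, 5.9]
finger_gap: 0.0113
gripper_force: 33.3
```

```bash
python3 -c "
from h import *
go(.5792,.248,.12,112);s=robot.state();print(s['finger_gap'],s['gripper_force'],s['wrist_torque'],s['ft_force'])"; python3 look.py w7.png 100
```

```text
t 10.72 pos [0.5802 0.2485 0.1219] phi 103.9 q1,q6 [0.3  1.63] tilt 0.09
shift/150: [-0.001 -0.007  0.013] turn/360: [ 0.0002  0.0001 -0.0224]
0.011342374704059159 33.308706879615784 [-0.24379732  0.4489474   0.13959591] [-3.03376182 -3.08189109  5.91241182]
[282. 292.] [0.5791 0.2487 0.146 ] [0.0113 0.0788] yaw -75.4
[0.5802 0.2485 0.1219] t 10.77
```

A gives: torque is 0.14 N m and its wing has moved from 111.6° to 104.6°. I'll turn on to about 45°.

Emit:
{"fn": "step_arm", "kwargs": {"plan": [{"tx": 0, "ty": 0, "tz": 0, "wx": 0, "wy": 0, "wz": 0.015, "grip": 5}, {"tx": 0, "ty": 0, "tz": 0, "wx": 0, "wy": 0, "wz": 0.03, "grip": 5}, {"tx": 0, "ty": 0, "tz": 0, "wx": 0, "wy": 0, "wz": 0.045, "grip": 5}, {"tx": 0, "ty": 0, "tz": 0, "wx": 0, "wy": 0, "wz": 0.06, "grip": 5}, {"tx": 0, "ty": 0, "tz": 0, "wx": 0, "wy": 0, "wz": 0.075, "grip": 5}, {"tx": 0, "ty": 0, "tz": 0, "wx": 0, "wy": 0, "wz": 0.09, "grip": 5}, {"tx": 0, "ty": 0, "tz": 0, "wx": 0, "wy": 0, "wz": 0.102, "grip": 5}, {"tx": 0, "ty": 0, "tz": 0, "wx": 0, "wy": 0, "wz": 0.102, "grip": 5}]}}

```text
time: 11.43
eef_pos: [0.5802, 0.2484, 0.1219]
tcp_rot: [0.833, 0.553, 0.001, 0.0]
ft_force: [-2.6, -1.1, 5.3]
finger_gap: 0.011
gripper_force: 33.3
```

Emit:
{"fn": "step_arm", "kwargs": {"plan": [{"tx": 0, "ty": 0, "tz": 0, "wx": 0, "wy": 0, "wz": 0, "grip": 50}, {"tx": 0, "ty": 0, "tz": 0, "wx": 0, "wy": 0, "wz": 0, "grip": 50}, {"tx": 0, "ty": 0, "tz": 0, "wx": 0, "wy": 0, "wz": 0, "grip": 50}, {"tx": 0, "ty": 0, "tz": -0.25, "wx": 0, "wy": 0, "wz": 0, "grip": 50}, {"tx": 0, "ty": 0, "tz": -0.5, "wx": 0, "wy": 0, "wz": 0, "grip": 50}, {"tx": 0, "ty": 0, "tz": -0.53, "wx": 0, "wy": 0, "wz": 0, "grip": 50}, {"tx": 0, "ty": 0, "tz": -0.53, "wx": 0, "wy": 0, "wz": 0, "grip": 50}]}}

```text
time: 12.02
eef_pos: [0.5823, 0.2493, 0.2037]
tcp_rot: [0.832, 0.554, 0.004, 0.001]
ft_force: [0.6, -0.2, -1.0]
finger_gap: 0.05
gripper_force: 0.0
```

```bash
python3 look.py w8.png 100; python3 - <<'E'
from h import *
f,p=grab('wrist'); hsv=cv2.cvtColor(p,cv2.COLOR_RGB2HSV); H,S,V=cv2.split(hsv)
# lip centre from white region (can A) and hub
m=((S<60)&(V>130)).astype(np.uint8)
for c in cv2.findContours(m,cv2.RETR_EXTERNAL,cv2.CHAIN_APPROX_NONE)[0]:
    if cv2.contourArea(c)<5000: continue
    h=cv2.convexHull(c)[:,0]; W=plane(f,h,.116); (x,y),r=cv2.minEnclosingCircle(np.float32(W[:,:2]*1000)); print('white',h.mean(0).round(),round(x,1),round(y,1),'r',round(r,1))
go(.651,-.018,.2,0)
f,p=grab('top'); save('top1.png',p)
E
```

```text
[280. 226.] [0.5802 0.2495 0.146 ] [0.011  0.0802] yaw -112.3
[0.581  0.2489 0.2013] t 12.07
white [275. 206.] 579.4 248.0 r 62.5
t 12.12 pos [0.5799 0.2485 0.1996] phi 67.3 q1,q6 [0.3  2.27] tilt 0.01
shift/150: [-1.457  1.122 -0.003] turn/360: [ 0.    -0.     0.187]
```

The wing moved from 111.6° to 67.7°, which is 44° or 0.77 rad clockwise. Now the cover.

Emit:
{"fn": "step_arm", "kwargs": {"plan": [{"tx": -0.15, "ty": 0.1, "tz": -0.06, "wx": 0, "wy": 0, "wz": -0.02, "grip": 50}, {"tx": -0.32, "ty": 0.2, "tz": -0.06, "wx": 0, "wy": 0, "wz": -0.04, "grip": 50}, {"tx": -0.5, "ty": 0.35, "tz": -0.06, "wx": 0, "wy": 0, "wz": -0.06, "grip": 50}, {"tx": -0.65, "ty": 0.5, "tz": -0.06, "wx": 0, "wy": 0, "wz": -0.08, "grip": 50}, {"tx": -0.8, "ty": 0.65, "tz": -0.06, "wx": 0, "wy": 0, "wz": -0.1, "grip": 50}, {"tx": -1, "ty": 0.77, "tz": -0.06, "wx": 0, "wy": 0, "wz": -0.12, "grip": 50}, {"tx": -1, "ty": 0.77, "tz": -0.06, "wx": 0, "wy": 0, "wz": -0.14, "grip": 50}, {"tx": -1, "ty": 0.77, "tz": -0.06, "wx": 0, "wy": 0, "wz": -0.16, "grip": 50}]}}

```text
time: 12.83
eef_pos: [0.6278, 0.063, 0.2065]
tcp_rot: [0.464, 0.886, -0.001, -0.002]
ft_force: [-0.0, -0.3, 0.3]
finger_gap: 0.0496
gripper_force: 0.0
```

```bash
python3 -c "
from h import *
go(.651,-.018,.2,180)"
```

```text
t 12.83 pos [0.6278 0.063  0.2065] phi 124.8 q1,q6 [-0.    0.96] tilt 0.24
shift/150: [-0.532 -0.181  0.043] turn/360: [-0.0003 -0.0006 -0.1534]
```

Emit:
{"fn": "step_arm", "kwargs": {"plan": [{"tx": -0.25, "ty": -0.09, "tz": 0.02, "wx": 0, "wy": 0, "wz": -0.019, "grip": 50}, {"tx": -0.532, "ty": -0.181, "tz": 0.04, "wx": 0, "wy": 0, "wz": -0.039, "grip": 50}, {"tx": -0.532, "ty": -0.181, "tz": 0.04, "wx": 0, "wy": 0, "wz": -0.059, "grip": 50}, {"tx": -0.532, "ty": -0.181, "tz": 0.04, "wx": 0, "wy": 0, "wz": -0.078, "grip": 50}, {"tx": -0.532, "ty": -0.181, "tz": 0.04, "wx": 0, "wy": 0, "wz": -0.098, "grip": 50}, {"tx": -0.532, "ty": -0.181, "tz": 0.04, "wx": 0, "wy": 0, "wz": -0.117, "grip": 50}, {"tx": -0.532, "ty": -0.181, "tz": 0.04, "wx": 0, "wy": 0, "wz": -0.137, "grip": 50}, {"tx": -0.532, "ty": -0.181, "tz": 0.04, "wx": 0, "wy": 0, "wz": -0.154, "grip": 50}]}}

```text
time: 13.5
eef_pos: [0.6503, -0.0156, 0.2006]
tcp_rot: [-0.003, 1.0, 0.0, -0.002]
ft_force: [-0.3, 1.0, -0.1]
finger_gap: 0.0503
gripper_force: 0.0
```

```bash
python3 - <<'E'
from h import *
f,p=grab('wrist'); save('w9.png',p); hsv=cv2.cvtColor(p,cv2.COLOR_RGB2HSV); H,S,V=cv2.split(hsv)
m=(((H<8)|(H>172))&(S>150)&(V>60)).astype(np.uint8)
c=max(cv2.findContours(m,cv2.RETR_EXTERNAL,cv2.CHAIN_APPROX_NONE)[0],key=cv2.contourArea)
h=cv2.convexHull(c)[:,0]; print('red px',h.mean(0))
for z in(0.048,): W=plane(f,h,z); (x,y),r=cv2.minEnclosingCircle(np.float32(W[:,:2]*1000)); print(z,round(x,1),round(y,1),'r',round(r,1))
k=cv2.fillConvexPoly(np.zeros_like(m),h,1); k=cv2.erode(k,np.ones((5,5)))
d=((V<70)&(k>0)&(S<120)).astype(np.uint8)
for c in cv2.findContours(d,cv2.RETR_EXTERNAL,cv2.CHAIN_APPROX_NONE)[0]:
    if cv2.contourArea(c)<200: continue
    b=cv2.boxPoints(cv2.minAreaRect(c)); W=plane(f,b,.082); print('handle',b.mean(0),W.round(4)[:,:2].tolist(),W.mean(0).round(4))
go(.651,-.018,.2,180)
E
```

```text
red px [281.65306122 192.51020408]
0.048 650.7 -17.6 r 53.8
handle [280. 202.] [[0.6811, -0.0256], [0.6186, -0.0254], [0.6185, -0.0111], [0.681, -0.0104]] [ 0.6498 -0.0181  0.082 ]
t 13.55 pos [ 0.6503 -0.0155  0.2006] phi -179.5 q1,q6 [-0.12 -0.13] tilt 0.24
shift/150: [-0.004 -0.017  0.004] turn/360: [ 0.0001 -0.0007  0.0015]
```

View pics/w9.png

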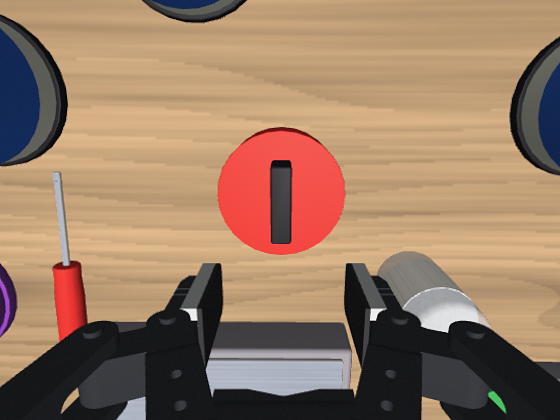

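The wrist view shows the red cover at (281,192), its black handle at (281,202), and the bottle at (430,290), clear of the fingers. The two views agree on a cover centre of (0.6505, -0.0178). I'll descend onto the handle.

Emit:
{"fn": "step_arm", "kwargs": {"plan": [{"tx": 0, "ty": -0.015, "tz": 0.2, "wx": 0, "wy": 0, "wz": 0.0015, "grip": 40}, {"tx": 0, "ty": -0.015, "tz": 0.45, "wx": 0, "wy": 0, "wz": 0.0015, "grip": 40}, {"tx": 0, "ty": -0.015, "tz": 0.65, "wx": 0, "wy": 0, "wz": 0.0015, "grip": 40}, {"tx": 0, "ty": -0.015, "tz": 0.8, "wx": 0, "wy": 0, "wz": 0.0015, "grip": 40}, {"tx": 0, "ty": -0.015, "tz": 0.88, "wx": 0, "wy": 0, "wz": 0.0015, "grip": 40}, {"tx": 0, "ty": -0.015, "tz": 0.93, "wx": 0, "wy": 0, "wz": 0.0015, "grip": 40}, {"tx": 0, "ty": -0.015, "tz": 0.95, "wx": 0, "wy": 0, "wz": 0.0015, "grip": 40}, {"tx": 0, "ty": -0.015, "tz": 0.95, "wx": 0, "wy": 0, "wz": 0.0015, "grip": 40}]}}

```text
time: 14.22
eef_pos: [0.6508, -0.0177, 0.0596]
tcp_rot: [0.005, 1.0, 0.0, -0.001]
ft_force: [0.1, 0.6, 0.0]
finger_gap: 0.0399
gripper_force: 0.0
```

```bash
python3 -c "
from h import *
go(.6505,-.018,.058,180);print(robot.state()['ft_force'])"
```

```text
t 14.22 pos [ 0.6508 -0.0177  0.0596] phi 179.5 q1,q6 [-0.12 -0.12] tilt 0.11
shift/150: [ 0.002 -0.002  0.01 ] turn/360: [ 0.     -0.0003 -0.0015]
[0.09132243 0.6206673  0.04526064]
```

Emit:
{"fn": "step_arm", "kwargs": {"plan": [{"tx": 0, "ty": 0, "tz": 0, "wx": 0, "wy": 0, "wz": 0, "grip": 20}, {"tx": 0, "ty": 0, "tz": 0, "wx": 0, "wy": 0, "wz": 0, "grip": 14}, {"tx": 0, "ty": 0, "tz": 0, "wx": 0, "wy": 0, "wz": 0, "grip": 8}, {"tx": 0, "ty": 0, "tz": 0, "wx": 0, "wy": 0, "wz": 0, "grip": 8}, {"tx": 0, "ty": 0, "tz": 0, "wx": 0, "wy": 0, "wz": 0, "grip": 8}, {"tx": 0, "ty": 0, "tz": 0, "wx": 0, "wy": 0, "wz": 0, "grip": 8}], "grip_force": 50}}

```text
time: 14.72
eef_pos: [0.6527, -0.0178, 0.062]
tcp_rot: [0.004, 1.0, -0.0, 0.001]
ft_force: [-0.1, 0.9, 5.6]
finger_gap: 0.0146
gripper_force: 52.0
```

```bash
python3 -c "
from h import *
go(.6505,-.018,.058,180);print(robot.state()['ft_force'])"
```

```text
t 14.72 pos [ 0.6527 -0.0178  0.062 ] phi 179.5 q1,q6 [-0.12 -0.12] tilt 0.16
shift/150: [ 0.015 -0.002  0.027] turn/360: [-0.      0.0004 -0.0013]
[-0.12611041  0.91596474  5.56060846]
```

Emit:
{"fn": "step_arm", "kwargs": {"plan": [{"tx": 0, "ty": 0, "tz": -0.08, "wx": 0, "wy": 0, "wz": 0, "grip": 8}, {"tx": 0, "ty": 0, "tz": -0.25, "wx": 0, "wy": 0, "wz": 0, "grip": 8}, {"tx": 0, "ty": 0, "tz": -0.5, "wx": 0, "wy": 0, "wz": 0, "grip": 8}, {"tx": 0.1, "ty": 0, "tz": -0.7, "wx": 0, "wy": 0, "wz": 0, "grip": 8}, {"tx": 0.25, "ty": 0, "tz": -0.9, "wx": 0, "wy": 0, "wz": 0, "grip": 8}, {"tx": 0.37, "ty": 0, "tz": -1, "wx": 0, "wy": 0, "wz": 0, "grip": 8}, {"tx": 0.47, "ty": 0, "tz": -1, "wx": 0, "wy": 0, "wz": 0, "grip": 8}, {"tx": 0.47, "ty": 0, "tz": -1, "wx": 0, "wy": 0, "wz": 0, "grip": 8}]}}

```text
time: 15.38
eef_pos: [0.5787, -0.0172, 0.2118]
tcp_rot: [0.004, 1.0, -0.0, -0.0]
ft_force: [-0.8, -0.1, -2.3]
finger_gap: 0.0147
gripper_force: 51.1
```

Emit:
{"fn": "step_arm", "kwargs": {"plan": [{"tx": 0, "ty": 0.1, "tz": -0.1, "wx": 0, "wy": 0, "wz": 0, "grip": 8}, {"tx": 0, "ty": 0.25, "tz": -0.2, "wx": 0, "wy": 0, "wz": 0, "grip": 8}, {"tx": 0, "ty": 0.4, "tz": -0.2, "wx": 0, "wy": 0, "wz": 0, "grip": 8}, {"tx": 0, "ty": 0.55, "tz": -0.2, "wx": 0, "wy": 0, "wz": 0, "grip": 8}, {"tx": 0, "ty": 0.7, "tz": -0.2, "wx": 0, "wy": 0, "wz": 0, "grip": 8}, {"tx": 0, "ty": 0.85, "tz": -0.2, "wx": 0, "wy": 0, "wz": 0, "grip": 8}, {"tx": 0, "ty": 0.95, "tz": -0.2, "wx": 0, "wy": 0, "wz": 0, "grip": 8}, {"tx": 0, "ty": 1.0, "tz": -0.2, "wx": 0, "wy": 0, "wz": 0, "grip": 8}]}}

```text
time: 16.05
eef_pos: [0.5819, 0.1347, 0.239]
tcp_rot: [0.003, 1.0, 0.0, -0.001]
ft_force: [-0.3, 0.6, -1.6]
finger_gap: 0.0146
gripper_force: 51.1
```

```bash
python3 -c "
from h import *
go(.5795,.2485,.24,180);s=robot.state();print(s['ft_force'],s['finger_gap'])"
```

```text
t 16.05 pos [0.5819 0.1347 0.239 ] phi 179.6 q1,q6 [0.12 0.13] tilt 0.14
shift/150: [ 0.021  0.759 -0.006] turn/360: [ 0.     -0.0004 -0.001 ]
[-0.32138339  0.62238954 -1.5823476 ] 0.014621339344489748
```

Emit:
{"fn": "step_arm", "kwargs": {"plan": [{"tx": 0.01, "ty": 0.15, "tz": 0, "wx": 0, "wy": 0, "wz": 0, "grip": 8}, {"tx": 0.01, "ty": 0.35, "tz": 0, "wx": 0, "wy": 0, "wz": 0, "grip": 8}, {"tx": 0.01, "ty": 0.55, "tz": 0, "wx": 0, "wy": 0, "wz": 0, "grip": 8}, {"tx": 0.01, "ty": 0.7, "tz": 0, "wx": 0, "wy": 0, "wz": 0, "grip": 8}, {"tx": 0.01, "ty": 0.755, "tz": 0, "wx": 0, "wy": 0, "wz": 0, "grip": 8}, {"tx": 0.01, "ty": 0.755, "tz": 0, "wx": 0, "wy": 0, "wz": 0, "grip": 8}, {"tx": 0.01, "ty": 0.755, "tz": 0, "wx": 0, "wy": 0, "wz": 0, "grip": 8}]}}

```text
time: 16.63
eef_pos: [0.5818, 0.2452, 0.2398]
tcp_rot: [0.004, 1.0, -0.001, -0.001]
ft_force: [0.8, -0.4, -2.6]
finger_gap: 0.0146
gripper_force: 51.1
```

```bash
python3 - <<'E'
from h import *
P=[]
for i in range(5):
    f,p=grab('wrist'); P.append(robot.state()['eef_pos'])
print(np.round(P,4).tolist())
save('w10.png',p)
hsv=cv2.cvtColor(p,cv2.COLOR_RGB2HSV); H,S,V=cv2.split(hsv)
m=(((H<8)|(H>172))&(S>150)&(V>60)).astype(np.uint8)
h=cv2.convexHull(np.vstack([c for c in cv2.findContours(m,cv2.RETR_EXTERNAL,cv2.CHAIN_APPROX_NONE)[0] if cv2.contourArea(c)>500]))[:,0]
print('red px',h.min(0),h.max(0))
# upper arc of the rim only (front part, uncovered by fingers): fit circle in plane of the rim top
from scipy.optimize import least_squares
z=P[-1][2]-.062+.048
W=plane(f,h,z)[:,:2]; print(z)
(x,y),r=cv2.minEnclosingCircle(np.float32(W*1000)); print('cover',round(x,1),round(y,1),r)
go(.5795,.2485,.24,180)
# same in the top view
f,p=grab('top'); save('top2.png',p); hsv=cv2.cvtColor(p,cv2.COLOR_RGB2HSV); H,S,V=cv2.split(hsv)
m=(((H<8)|(H>172))&(S>150)&(V>60)).astype(np.uint8)
for c in cv2.findContours(m,cv2.RETR_EXTERNAL,cv2.CHAIN_APPROX_NONE)[0]:
    if cv2.contourArea(c)>60:
        W=plane(f,c[:,0],z)[:,:2]*1000; print(cv2.contourArea(c),c[:,0].mean(0),W.min(0).round(1),W.max(0).round(1))
E
```

```text
[[0.5819, 0.2447, 0.24], [0.5819, 0.2445, 0.2403], [0.582, 0.2444, 0.2405], [0.582, 0.2445, 0.2406], [0.582, 0.2447, 0.2407]]
red px [172 138] [395 322]
0.22670730749955825
cover 578.8 244.3 54.03630447387695
t 16.88 pos [0.582  0.2447 0.2407] phi 179.4 q1,q6 [0.3  0.31] tilt 0.02
shift/150: [0.017 0.025 0.005] turn/360: [-0.0001 -0.     -0.0016]
946.0 [151.17368421 166.30526316] [529.4 189.6] [632.9 294.6]
239.0 [344.48648649 106.5       ] [ 676.4 -203.5] [ 747.3 -182.2]
```

View pics/w10.png

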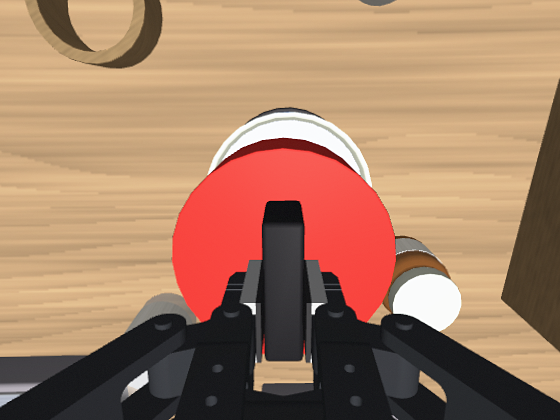

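The wrist view shows the level red cover (172–395, 138–322) over can A, with the lip visible at (290,115–180). The dark side of the cover biases the fit, so I'll refit using only the bright top face and measure the can's lip in the same picture.

```bash
python3 - <<'E'
from h import *
from scipy.optimize import least_squares
def circ(W,r=None):
    W=W[:,:2]; g=lambda q:np.hypot(*(W-q[:2]).T)-(r or q[2]); s=least_squares(g,[*W.mean(0),.054],loss='soft_l1',f_scale=.001); return s.x.round(4),np.abs(s.fun).mean().round(5)
f,p=grab('wrist'); hsv=cv2.cvtColor(p,cv2.COLOR_RGB2HSV); H,S,V=cv2.split(hsv)
red=((H<8)|(H>172))&(S>120); print('V',[int(V[v,284]) for v in(141,144,147,150,155,160,180)])
m=(red&(V>180)).astype(np.uint8); c=max(cv2.findContours(m,cv2.RETR_EXTERNAL,cv2.CHAIN_APPROX_NONE)[0],key=cv2.contourArea)[:,0]
c=c[c[:,1]<255]; c=c[~((abs(c[:,0]-284)<28)&(c[:,1]>195))]
z=robot.state()['eef_pos'][2]-.014
for zz in(z-.003,z,z+.003): print('cover',round(zz,4),circ(plane(f,c,zz)),len(c))
w=((S<60)&(V>130)).astype(np.uint8)
w=max(cv2.findContours(w[:215,180:400].copy(),cv2.RETR_EXTERNAL,cv2.CHAIN_APPROX_NONE)[0],key=cv2.contourArea)[:,0]+[180,0]
o=np.array([w[w[:,0]==u][:,1].min() for u in range(225,356)]); a=np.c_[np.arange(225,356),o]
print('lip outer',circ(plane(f,a,.116),.060))
print(np.round(robot.state()['eef_pos'],4))
E
```

```text
V [108, 108, 107, 250, 249, 249, 249]
cover 0.2238 (array([0.5828, 0.2445, 0.0532]), np.float64(0.00013)) 309
cover 0.2268 (array([0.5815, 0.2446, 0.0522]), np.float64(0.00013)) 309
cover 0.2298 (array([0.5802, 0.2446, 0.0512]), np.float64(0.00013)) 309
lip outer (array([0.5768, 0.2481, 0.054 ]), np.float64(0.00024))
[0.5819 0.2451 0.2408]
```

Cover centre is (0.582, 0.2445) and can A's axis is about (0.5793, 0.2485). I'll shift by (-2.5, +4) mm and lower to just above the lip.

Emit:
{"fn": "step_arm", "kwargs": {"plan": [{"tx": 0.017, "ty": 0.025, "tz": 0, "wx": 0, "wy": 0, "wz": 0, "grip": 8}, {"tx": 0.017, "ty": 0.025, "tz": 0, "wx": 0, "wy": 0, "wz": 0, "grip": 8}, {"tx": 0.017, "ty": 0.025, "tz": 0.08, "wx": 0, "wy": 0, "wz": 0, "grip": 8}, {"tx": 0.017, "ty": 0.025, "tz": 0.17, "wx": 0, "wy": 0, "wz": 0, "grip": 8}, {"tx": 0.017, "ty": 0.025, "tz": 0.26, "wx": 0, "wy": 0, "wz": 0, "grip": 8}, {"tx": 0.017, "ty": 0.025, "tz": 0.33, "wx": 0, "wy": 0, "wz": 0, "grip": 8}, {"tx": 0.017, "ty": 0.025, "tz": 0.36, "wx": 0, "wy": 0, "wz": 0, "grip": 8}, {"tx": 0.017, "ty": 0.025, "tz": 0.36, "wx": 0, "wy": 0, "wz": 0, "grip": 8}]}}

```text
time: 17.65
eef_pos: [0.5782, 0.2496, 0.1853]
tcp_rot: [0.004, 1.0, -0.0, -0.001]
ft_force: [-1.2, -0.2, -2.1]
finger_gap: 0.0147
gripper_force: 51.1
```

```bash
cat > fit.py <<'E'
from h import *
from scipy.optimize import least_squares
def circ(W,r=None):
    W=W[:,:2]; g=lambda q:np.hypot(*(W-q[:2]).T)-(r or q[2]); s=least_squares(g,[*W.mean(0),.054],loss='soft_l1',f_scale=.001); return s.x.round(4),np.abs(s.fun).mean().round(5)
f,p=grab('wrist'); save('w11.png',p); hsv=cv2.cvtColor(p,cv2.COLOR_RGB2HSV); H,S,V=cv2.split(hsv)
m=(((H<8)|(H>172))&(S>120)&(V>180)).astype(np.uint8); c=max(cv2.findContours(m,cv2.RETR_EXTERNAL,cv2.CHAIN_APPROX_NONE)[0],key=cv2.contourArea)[:,0]
c=c[c[:,1]<255]; c=c[~((abs(c[:,0]-284)<28)&(c[:,1]>195))]
z=robot.state()['eef_pos'][2]-.0165
print('cover',circ(plane(f,c,z)),len(c)); s=robot.state(); print(np.round(s['eef_pos'],4),s['ft_force'].round(1) if hasattr(s['ft_force'],'round') else s['ft_force'])
# white/lip band along columns: rows of the brightness edges
for u in(230,284,340): print(u,[(v,int(V[v,u])) for v in range(60,int(c[:,1].min())+4,3)])
E
python3 fit.py
```

```text
cover (array([0.5784, 0.2493, 0.0527]), np.float64(0.00013)) 310
[0.5788 0.2498 0.1864] [-0.3  0.4 -1.1]
230 [(60, 205), (63, 198), (66, 200), (69, 207), (72, 217), (75, 218), (78, 213), (81, 216), (84, 215), (87, 206), (90, 199), (93, 202), (96, 206), (99, 206), (102, 202), (105, 201), (108, 208), (111, 203), (114, 205), (117, 202), (120, 200), (123, 206), (126, 205), (129, 208), (132, 208), (135, 222), (138, 254), (141, 251), (144, 188), (147, 254), (150, 254)]
284 [(60, 205), (63, 200), (66, 199), (69, 198), (72, 210), (75, 211), (78, 211), (81, 215), (84, 209), (87, 203), (90, 204), (93, 204), (96, 204), (99, 207), (102, 203), (105, 203), (108, 209), (111, 209), (114, 33), (117, 90), (120, 104), (123, 255), (126, 252), (129, 187), (132, 252), (135, 254), (138, 99), (141, 109), (144, 110), (147, 109), (150, 251)]
340 [(60, 205), (63, 201), (66, 199), (69, 196), (72, 203), (75, 207), (78, 209), (81, 215), (84, 205), (87, 206), (90, 206), (93, 202), (96, 206), (99, 205), (102, 203), (105, 205), (108, 210), (111, 209), (114, 204), (117, 197), (120, 202), (123, 210), (126, 209), (129, 216), (132, 214), (135, 218), (138, 222), (141, 255), (144, 253), (147, 240), (150, 186)]
```

View pics/w11.png

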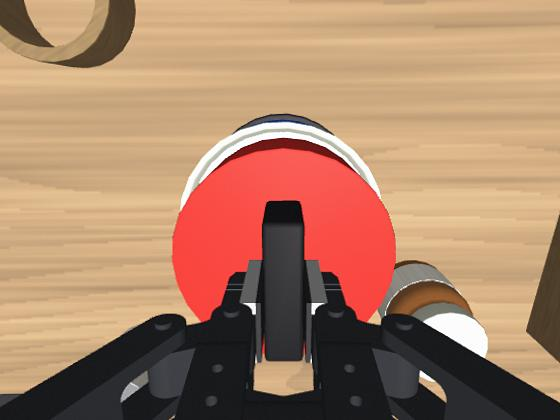

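The wrist view shows the cover just above the lip. The lip's grey inner slope is visible around (284,129), nearly concentric with the cover (lip midline x≈281, cover midline x≈283). I'll fit the lip's inner edge as a circle.

```bash
cat > lip.py <<'E'
exec(open('fit.py').read().split('# white')[0])
pts=[];pin=[]
for u in range(215,351):
    col=V[:,u].astype(int); top=c[abs(c[:,0]-u)<2][:,1].min()
    g=[v for v in range(118,top) if 165<col[v]<205 and S[v,u]<40 and col[v-5:v].max()>240]
    # take the first grey run preceded by white
    if g:
        r=[g[0]]
        for v in g[1:]:
            if v==r[-1]+1: r.append(v)
            else: break
        if len(r)<8: pts.append((u,r[0]-.5)); pin.append((u,r[-1]+.5))
print(len(pts),pts[::25]); 
print('lip edge z116',circ(plane(f,pts,.116),.059)); print('free r',circ(plane(f,pts,.116)))
print('inner z110',circ(plane(f,pin,.110),.056))
E
python3 lip.py
```

```text
cover (array([0.5791, 0.2494, 0.0528]), np.float64(0.00013)) 310
[0.5793 0.2499 0.1871] [-0.4 -0.6 -1.3]
136 [(215, 152.5), (240, 135.5), (265, 127.5), (290, 127.5), (315, 133.5), (340, 146.5)]
lip edge z116 (array([0.5796, 0.248 , 0.054 ]), np.float64(0.00017))
free r (array([0.5789, 0.248 , 0.0583]), np.float64(0.00016))
inner z110 (array([0.5785, 0.248 , 0.054 ]), np.float64(0.00023))
```

The offset is only about 1.4 mm in y. I'll correct it and lower slowly.

Emit:
{"fn": "step_arm", "kwargs": {"plan": [{"tx": 0, "ty": -0.009, "tz": 0, "wx": 0, "wy": 0, "wz": 0, "grip": 8}, {"tx": 0, "ty": -0.009, "tz": 0.015, "wx": 0, "wy": 0, "wz": 0, "grip": 8}, {"tx": 0, "ty": -0.009, "tz": 0.03, "wx": 0, "wy": 0, "wz": 0, "grip": 8}, {"tx": 0, "ty": -0.009, "tz": 0.045, "wx": 0, "wy": 0, "wz": 0, "grip": 8}, {"tx": 0, "ty": -0.009, "tz": 0.055, "wx": 0, "wy": 0, "wz": 0, "grip": 8}, {"tx": 0, "ty": -0.009, "tz": 0.065, "wx": 0, "wy": 0, "wz": 0, "grip": 8}, {"tx": 0, "ty": -0.009, "tz": 0.065, "wx": 0, "wy": 0, "wz": 0, "grip": 8}]}}

```text
time: 18.33
eef_pos: [0.579, 0.2484, 0.1764]
tcp_rot: [0.004, 1.0, -0.0, -0.0]
ft_force: [0.3, -0.3, -2.5]
finger_gap: 0.0144
gripper_force: 51.1
```

```bash
python3 fit.py | head -2
```

```text
cover (array([0.5795, 0.248 , 0.0529]), np.float64(0.00014)) 311
[0.579  0.2484 0.1766] [-0.5  0.1 -2.8]
```

Emit:
{"fn": "step_arm", "kwargs": {"plan": [{"tx": 0, "ty": 0, "tz": 0.006, "wx": 0, "wy": 0, "wz": 0, "grip": 8}, {"tx": 0, "ty": 0, "tz": 0.012, "wx": 0, "wy": 0, "wz": 0, "grip": 8}, {"tx": 0, "ty": 0, "tz": 0.016, "wx": 0, "wy": 0, "wz": 0, "grip": 8}, {"tx": 0, "ty": 0, "tz": 0.016, "wx": 0, "wy": 0, "wz": 0, "grip": 8}]}}

```text
time: 18.72
eef_pos: [0.5792, 0.2484, 0.1743]
tcp_rot: [0.004, 1.0, -0.0, -0.0]
ft_force: [-0.4, 1.1, -1.9]
finger_gap: 0.0145
gripper_force: 51.1
```

```bash
python3 fit.py | head -2
```

```text
cover (array([0.5797, 0.2481, 0.053 ]), np.float64(0.00014)) 309
[0.5792 0.2484 0.1744] [ 0.4 -0.4 -1.7]
```

Emit:
{"fn": "step_arm", "kwargs": {"plan": [{"tx": 0, "ty": 0, "tz": 0.006, "wx": 0, "wy": 0, "wz": 0, "grip": 8}, {"tx": 0, "ty": 0, "tz": 0.012, "wx": 0, "wy": 0, "wz": 0, "grip": 8}, {"tx": 0, "ty": 0, "tz": 0.016, "wx": 0, "wy": 0, "wz": 0, "grip": 8}, {"tx": 0, "ty": 0, "tz": 0.016, "wx": 0, "wy": 0, "wz": 0, "grip": 8}]}}

```text
time: 19.1
eef_pos: [0.5792, 0.2485, 0.1722]
tcp_rot: [0.004, 1.0, 0.0, 0.0]
ft_force: [0.1, -0.4, -2.1]
finger_gap: 0.0147
gripper_force: 51.1
```

```bash
python3 fit.py | head -2
```

```text
cover (array([0.5798, 0.2482, 0.053 ]), np.float64(0.00014)) 309
[0.5792 0.2485 0.1722] [-0.2  0.1 -1.1]
```

Emit:
{"fn": "step_arm", "kwargs": {"plan": [{"tx": 0, "ty": 0, "tz": 0.006, "wx": 0, "wy": 0, "wz": 0, "grip": 8}, {"tx": 0, "ty": 0, "tz": 0.012, "wx": 0, "wy": 0, "wz": 0, "grip": 8}, {"tx": 0, "ty": 0, "tz": 0.016, "wx": 0, "wy": 0, "wz": 0, "grip": 8}, {"tx": 0, "ty": 0, "tz": 0.016, "wx": 0, "wy": 0, "wz": 0, "grip": 8}]}}

```text
time: 19.48
eef_pos: [0.5792, 0.2486, 0.172]
tcp_rot: [0.004, 1.0, 0.0, 0.001]
ft_force: [-4.9, -0.7, 10.9]
finger_gap: 0.0148
gripper_force: 52.6
```

```bash
python3 fit.py | head -2
```

```text
cover (array([0.5797, 0.2482, 0.0529]), np.float64(0.00014)) 310
[0.5791 0.2486 0.172 ] [-5.2 -1.   9.3]
```

Contact is at TCP z = 0.172, which is the grasp height plus 110 mm, so the cover is seated. I'll ease off, release and rise.

Emit:
{"fn": "step_arm", "kwargs": {"plan": [{"tx": 0, "ty": 0, "tz": -0.01, "wx": 0, "wy": 0, "wz": 0, "grip": 8}, {"tx": 0, "ty": 0, "tz": -0.01, "wx": 0, "wy": 0, "wz": 0, "grip": 20}, {"tx": 0, "ty": 0, "tz": -0.01, "wx": 0, "wy": 0, "wz": 0, "grip": 35}, {"tx": 0, "ty": 0, "tz": -0.01, "wx": 0, "wy": 0, "wz": 0, "grip": 40}, {"tx": 0, "ty": 0, "tz": -0.01, "wx": 0, "wy": 0, "wz": 0, "grip": 40}, {"tx": 0, "ty": 0, "tz": -0.15, "wx": 0, "wy": 0, "wz": 0, "grip": 40}, {"tx": 0, "ty": 0, "tz": -0.35, "wx": 0, "wy": 0, "wz": 0, "grip": 40}, {"tx": 0, "ty": 0, "tz": -0.55, "wx": 0, "wy": 0, "wz": 0, "grip": 40}]}}

```text
time: 20.2
eef_pos: [0.5783, 0.2481, 0.2518]
tcp_rot: [0.004, 1.0, -0.001, -0.002]
ft_force: [1.6, 0.4, 0.7]
finger_gap: 0.0401
gripper_force: 0.0
```

Emit:
{"fn": "step_arm", "kwargs": {"plan": [{"tx": 0, "ty": 0, "tz": 0, "wx": 0, "wy": 0, "wz": 0, "grip": 40}, {"tx": 0, "ty": 0, "tz": 0, "wx": 0, "wy": 0, "wz": 0, "grip": 40}, {"tx": 0, "ty": 0, "tz": 0, "wx": 0, "wy": 0, "wz": 0, "grip": 40}]}}

```text
time: 20.45
eef_pos: [0.5793, 0.2484, 0.2516]
tcp_rot: [0.004, 1.0, -0.0, -0.0]
ft_force: [0.4, -0.0, -0.7]
finger_gap: 0.0403
gripper_force: 0.0
```

```bash
sed -i 's/^z=robot.*/z=.158/' fit.py; sed -i 's/print(.cover.*c)); /[print(zz,circ(plane(f,c,zz))) for zz in (.155,.158,.161)]; /' fit.py; python3 lip.py
```

```text
0.155 (array([0.58  , 0.2484, 0.0528]), np.float64(0.00019))
0.158 (array([0.5791, 0.2484, 0.0521]), np.float64(0.00018))
0.161 (array([0.5782, 0.2484, 0.0515]), np.float64(0.00018))
[0.5787 0.2483 0.2508] [0.1 0.2 0.2]
136 [(215, 162.5), (240, 133.5), (265, 122.5), (290, 120.5), (315, 127.5), (340, 145.5)]
lip edge z116 (array([0.5796, 0.248 , 0.054 ]), np.float64(0.00018))
free r (array([0.579 , 0.248 , 0.0585]), np.float64(0.00017))
inner z110 (array([0.5785, 0.2479, 0.054 ]), np.float64(0.00037))
```

The released cover is concentric with the lip to within 0.5 mm and at seating height, so I'm handing the job in.

```bash
python3 -c "
from plant import robot
print(robot.job_done())"
```

```text
the job is handed in; nothing more can be done
None
```

I handed the job in after about 20 s of robot time: the loose cap was on the canister at (0.579, 0.248), I turned it about 44° (0.77 rad) clockwise, and the red cover sits on it, released, centred within about 0.5 mm; the hand-in call gave no verdict.

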